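# Heavy carton at the bottom

### The job

Two look-alike small white cartons, almost cube-shaped, stand on the packing bench; one is much heavier than the other. Heft them to tell which, then pack both in the cardboard tray: the heavy one flat on the tray's floor, and the light one on top of it, upright and centred. Let go of both.

Things in the scene. Friction and masses are not known exactly. Their poses are not given: they have to be found in the camera images.
- carton_a_centre (a point): carton A: centre (half-way up) of one of two look-alike closed small white cartons with a dark blue band round the foot, upright, 60 x 60 mm and 66 mm tall, rigid, flat on top; z up, x and y square to its sides. Nothing outside shows what is in it: one of the two holds a steel part and weighs 0.45 to 0.75 kg in all, the other holds a plastic part and weighs 0.13 to 0.18 kg; either of them may be the heavy one.
- carton_b_centre (a point): carton B: centre (half-way up) of one of two look-alike closed small white cartons with a dark blue band round the foot, upright, 60 x 60 mm and 66 mm tall, rigid, flat on top; z up, x and y square to its sides. Nothing outside shows what is in it: one of the two holds a steel part and weighs 0.45 to 0.75 kg in all, the other holds a plastic part and weighs 0.13 to 0.18 kg; either of them may be the heavy one.
- tray: open brown cardboard tray, fixed to the bench, 200 mm (its x) x 220 mm (its y) and 55 mm high, walls and floor 5 mm thick, empty. Origin: centre of its underside, on the bench; z up.
There are look-alikes about, which are no part of the job. Leave any yellow look-alike of the part that bears carton_a_centre alone. What is shaped like the part that bears carton_b_centre but pink is not meant.

How it is judged:
By the outcome, as a careful person would: the job done as asked, in the order asked, and still so for the second after the job is handed in, with the robot touching nothing.
It also fails if it takes over 72 s, if anything falls off the work surface, if the arm or the gripper's body presses on something with over 40 N, if the wrist force passes 120 N, or if a joint passes its speed limit or range.

### The arm

A 6-joint arm with a two-finger parallel gripper is mounted at the origin on the work surface. World frame = base frame: x ahead of the robot, y to its left, z up, the work surface at z = 0. Lengths are in mm, angles in rad, forces in N, time in s.
With the tool pointing down it reaches from about 275 to 750 mm from the base axis. Payload 10.2 kg.
Tool frame: the origin (TCP) lies on the centre line of the jaws, within the pads' length; the fingertips stand 8 mm ahead of it and the grasp point (between the pads) lies 11 mm behind it; x points along the fingers, y is the direction in which the jaws open and shut, and the axes are right-handed (so a half turn about x gives the same grasp; the last joint's range is limited). The gripper opens to 85 mm and grips with 20 to 120 N. Pads are 22 mm wide; open, the fingers measure 114 mm over their backs; the gripper's body (76 mm by 85 mm) begins 54 mm behind the grasp point. The pads swing forward as they close: fully open they stand 13 mm farther back than shut.
Start: joints at [-1.565, 0.313, 1.498, -0, 1.331, -0.223], TCP at [119.061, -511.327, 203.594] pointing down, gripper open.
Joint ranges: [-2.94, 2.94], [-0.97, 2.17], [0.19, 2.56], [-1.23, 4.37], [0.02, 3.11], [-2.88, 2.88]. Speed limits (rad/s): [2.39, 2.39, 3.01, 3.14, 3.14, 3.14].

### API

Orientations are given as a unit quaternion [w, x, y, z].
In Python, from rig import ctrl, vision, workorder gives the robot as it stands. The module is installed in compiled form; this text tells all that it offers.
- The arm moves only by the shell command python3 -m jog 'ROWS' [OPENING] [FORCE]. ROWS is JSON, a list that holds one entry, the list of rows, each a list of 6 numbers: the shift along the tool's x, y, z in m, then the turn, a rotation vector about the tool's x, y, z in rad. A call has 1 to 12 rows; each row shifts and turns the commanded pose from where the row before left it, along the tool's axes as they then stand; what a row does not reach is not made up. A row lasts 1/8 s, in which the tool goes at most 62.5 mm and 10.7 degrees, less where a joint would pass 70% of its speed; a pose out of reach is approached as far as the arm can. A call is refused whole if a number of a shift passes 0.0625 or a number of a turn 0.188, either way. A call with a gripper value outside its range is refused whole. OPENING is the closure in counts, from 0 (fully open) to 255 (shut), set as the call begins (- or left out, the last holds). The fingers move at their own pace and stop on an object; FORCE is the grip in N (left out, the last holds). Time passes only in rows, so rows that do not move let the fingers close. It gives the time, the measured TCP pose, the force and the opening at its end, in the units of the state.
- ctrl.sense(): the state, without advancing time (a new reading comes with each control period).
- vision.capture(name): name is "side" or "top"; returns a dict with "image" (480x640x3 uint8, red, green, blue), "mtx" (3x3 intrinsics, pixels), "R" (3x3) and "t" (3): a world point X has camera coordinates R X + t. Camera axes: x right, y down, z forward; pixel columns grow to the right and rows downward; lengths in mm; the calibration is good to about 2 mm. A picture is of the moment at which its call begins. There is no depth.
- workorder.finish_job(): hands the job in, once; it reports no verdict.
The state is a dict: "time_s": time; "joints": joint angles; "dq": joint speeds; "tau": joint torques, N m; "eef_pos": TCP position; "ee_rot": TCP orientation; "force": force on the tool from outside, world axes, zero at the start; "wrist_torque": the same for the moment, N m; "grip_width": opening from 0.0 (shut) to 1.0 (fully open).
Only numpy, scipy, OpenCV 4.12 (cv2) and the standard library are available. Lean on these libraries where they do the work, as an engineer would, in place of code of your own. Each camera call takes 0.05 s, during which the arm holds its last target.

## Working session

There is one attempt and no reset: what is moved stays moved. The work goes in short steps, Python scripts to look and compute and a shell command to move; the robot and the scene stay as the last step left them, time stands still between calls to the robot, and variables do not carry over. Pictures are saved under pics/ and viewed, and the job is handed in when it is done.

```bash
mkdir -p pics; python3 - <<'E'
from rig import ctrl,vision
import cv2,numpy as np
for n in("top","side"):
    c=vision.capture(n);cv2.imwrite(f"pics/{n}0.png",c["image"][:,:,::-1])
    np.savez(f"{n}.npz",**{k:c[k] for k in("mtx","R","t")})
    print(n,c["mtx"].tolist(),c["R"].tolist(),c["t"].tolist())
print(ctrl.sense())
E
```

```text
top [[464.96969333401654, 0.0, 315.087150238534], [0.0, 464.96969333401654, 240.60550936796713], [0.0, 0.0, 1.0]] [[0.0063351101733886625, -0.9998472839871607, 0.016287267499160374], [-0.9816911554982288, -0.00931922163957935, -0.19025148442150175], [0.1903742146290919, -0.014783802336698558, -0.9816002738349382]] [-56.4282371729501, 578.1185663825958, 855.8354483084138]
side [[573.4762987814473, 0.0, 321.38896693895094], [0.0, 573.4762987814473, 233.05261163665108], [0.0, 0.0, 1.0]] [[-0.8448525676651961, -0.5344731066359802, 0.02371997454486419], [-0.3455004477445335, 0.5112147339775057, -0.7869491320108529], [0.40847714687342274, -0.6730512566270059, -0.616561778279319]] [466.5671741938218, 257.47729672097313, 772.397486750622]
{'time_s': 0.1, 'joints': array([-1.56544216e+00,  3.13418104e-01,  1.49829244e+00,  1.97686409e-06,
        1.33101006e+00, -2.23398316e-01]), 'dq': array([-0.00024352, -0.00152791, -0.0011151 , -0.0019193 , -0.00012348,
       -0.00050005]), 'tau': array([ 3.81985723e-03, -4.12896037e+01, -2.60136187e+01, -8.33370927e-05,
        3.03662622e-03, -3.20663219e-05]), 'eef_pos': array([ 119.03866625, -511.08418275,  203.10586104]), 'ee_rot': array([ 0.08030347,  0.70253064,  0.08109617, -0.7024425 ]), 'force': array([0.28892518, 0.10754053, 0.03638131]), 'wrist_torque': array([ 0.02582515, -0.05615674, -0.01959326]), 'grip_width': 1.0036659631121285}
```

View pics/top0.png

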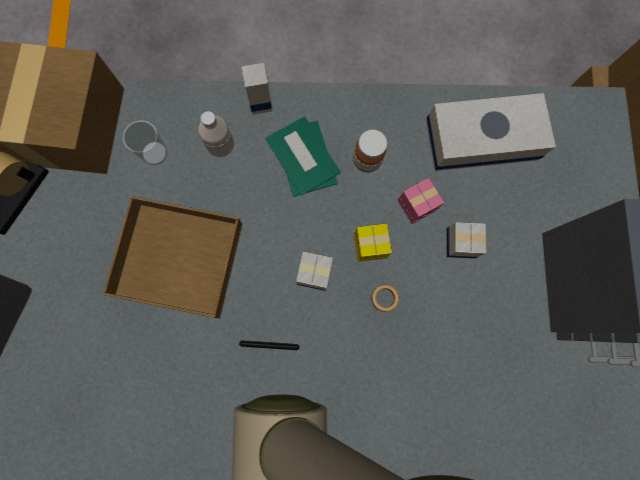

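View pics/side0.png

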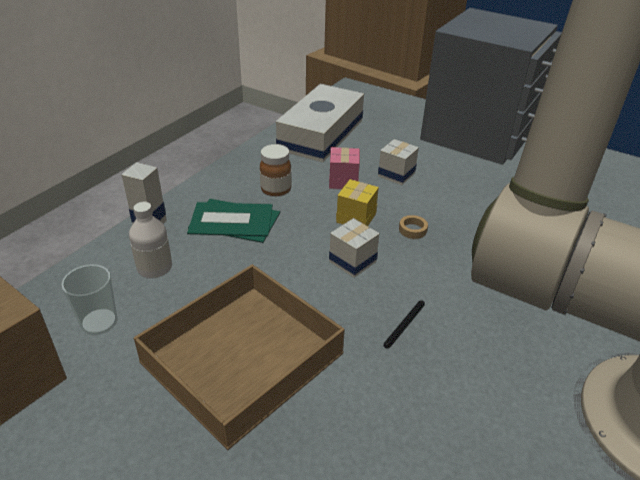

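Candidates (top view): white near-cubes at (315,271) and (467,240); yellow look-alike (375,242); pink look-alike (421,200); tall white carton (257,88); large flat white box (491,130). By the description I choose the two white near-cubes with a blue foot band. I'll check them in close crops.

```bash
python3 - <<'E'
import cv2,numpy as np
a=cv2.imread("pics/top0.png");b=cv2.imread("pics/side0.png")
c=cv2.resize(a[210:300,290:500],None,fx=3.8,fy=3.8,interpolation=cv2.INTER_CUBIC)
cv2.imwrite("pics/c1.png",c)
c=cv2.resize(b[130:280,310:440],None,fx=4,fy=4,interpolation=cv2.INTER_CUBIC)
cv2.imwrite("pics/c2.png",c)
c=cv2.resize(a[190:325,95:250],None,fx=4,fy=4,interpolation=cv2.INTER_CUBIC)
cv2.imwrite("pics/c3.png",c)
E
```

```text
(no output)
```

View pics/c1.png

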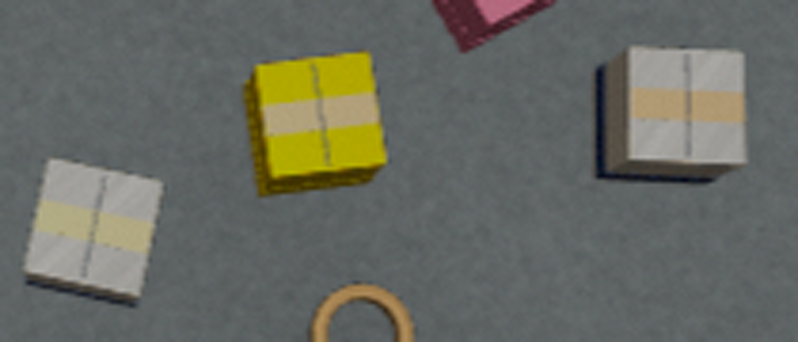

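View pics/c2.png

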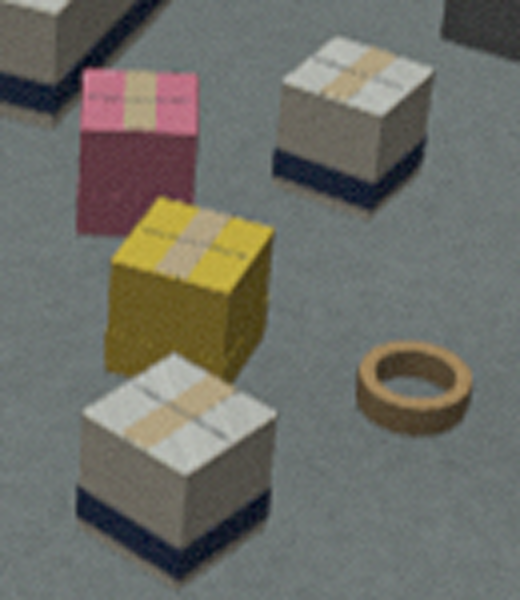

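View pics/c3.png

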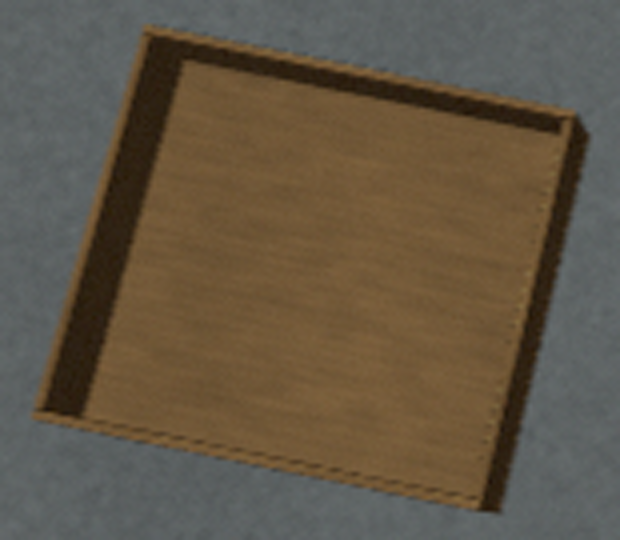

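The crops confirm it: both white near-cubes carry the dark blue foot band. The yellow and pink ones are the look-alikes to leave alone. Next I compute positions from the corners.

```bash
cat > h.py <<'E'
import numpy as np
from scipy.spatial.transform import Rotation as Ro
def ray(n,uv,z):
    c=np.load(f"{n}.npz");uv=np.atleast_2d(uv).astype(float)
    d=(np.c_[uv,np.ones(len(uv))]@np.linalg.inv(c["mtx"]).T)@c["R"]
    o=-c["R"].T@c["t"]; s=(z-o[2])/d[:,2]
    return o+d*s[:,None]
def proj(n,X):
    c=np.load(f"{n}.npz");p=(np.atleast_2d(X)@c["R"].T+c["t"])@c["mtx"].T
    return p[:,:2]/p[:,2:]
E
python3 - <<'E'
from h import *
from rig import ctrl
def rep(nm,cam,p,z):
    X=ray(cam,p,z); e=np.roll(X,-1,0)-X
    print(nm,cam,X[:,:2].mean(0).round(1),np.linalg.norm(e,axis=1).round(1),(np.degrees(np.arctan2(e[:,1],e[:,0]))%90).round(1))
T=lambda L:np.array(L)/3.8+[290,210]
S=lambda L:np.array(L)/4+[310,130]
rep("N","top",T([(48,158),(162,181),(137,293),(27,272)]),66)
rep("F","top",T([(629,46),(743,50),(746,162),(627,161)]),66)
rep("N","side",S([(175,354),(277,412),(184,475),(82,413)]),66)
rep("F","side",S([(338,37),(434,72),(378,116),(282,84)]),66)
rep("Y","side",S([(163,199),(273,232),(232,297),(111,264)]),66)
rep("Y","top",T([(254,66),(370,53),(385,163),(270,177)]),66)
rep("tray","top",np.array([(146,27),(577,113),(484,508),(38,416)])/4+[95,190],55)
rep("tray","side",[(254,269),(343,328),(228,433),(137,342)],55)
s=ctrl.sense();q=s["ee_rot"];print(Ro.from_quat(np.r_[q[1:],q[0]]).as_matrix().round(3))
E
```

```text
N top [520.4 -51.2] [59.  58.2 56.1 58.9] [79.  77.5 79.6 80.4]
F top [ 585.7 -355.3] [59.2 58.8 61.1 60.4] [88.5 87.8  0.  86.1]
N side [518.9 -51.2] [58.  60.3 57.8 60.1] [78.5 78.3 78.3 78.6]
F side [ 583.1 -353.6] [59.4 58.3 56.  62.3] [85.1 85.4 89.1 88.6]
Y side [ 575.4 -164.8] [57.9 58.9 60.  62.4] [4.6 9.4 8.  7.2]
Y top [ 578.7 -166.5] [60.4 57.7 59.2 58.1] [7.1 6.3 7.5 7.4]
tray top [546.7 223.9] [219.1 196.4 217.9 196. ] [79.  79.2 78.9 79.5]
tray side [539.1 230.3] [185.5 222.6 199.4 213.8] [80.7 82.5 78.2 78.9]
[[-0.     0.227 -0.974]
 [ 0.001 -0.974 -0.227]
 [-1.    -0.001 -0.   ]]
```

```bash
cat >> h.py <<'E'
def plan(x,y,z,yaw):
    """yaw=desired tool-y direction deg(mod 180)"""
    from rig import ctrl
    s=ctrl.sense();q=s["ee_rot"];R=Ro.from_quat(np.r_[q[1:],q[0]])
    M=R.as_matrix();cy=np.degrees(np.arctan2(M[1,1],M[0,1]))
    d=(yaw-cy+90)%180-90
    a=np.radians(cy+d)
    Rt=np.c_[[0,0,-1],[np.cos(a),np.sin(a),0],[np.sin(-a)*-1*-1*-1,-np.cos(a),0]]
    Rt[:,2]=np.cross(Rt[:,0],Rt[:,1])
    rv=(R.inv()*Ro.from_matrix(Rt)).as_rotvec()
    sh=Rt.T@(np.array([x,y,z])-s["eef_pos"])
    print("t",s["time_s"].__round__(2),"pos",s["eef_pos"].round(1),"yaw",round(cy,1),"turn rv",rv.round(4),"shift after turn(mm)",sh.round(1),"F",s["force"].round(2),"w",round(s["grip_width"],3))
E
python3 - <<'E'
from h import *
B=ray("side",[(423,140)],0)[0];print("cab bottom corner",B, ray("top",[(552,332)],0), ray("side",[(503,158)],0))
for h in (100,150,180,200,230):print(h,proj("side",B+[0,0,h]),proj("top",B+[0,0,h]))
plan(400,-354,200,87.5)
plan(584.5,-354.5,160,87.5)
E
```

```text
cab bottom corner [ 601.43001289 -534.5089162     0.        ] [[ 405.5652959 -533.36596      0.       ]] [[ 413.26149132 -562.1758486     0.        ]]
100 [[428.7935291  101.35211834]] [[570.50192988 226.68723529]]
150 [[431.89872572  80.63775419]] [[586.04284993 220.5425865 ]]
180 [[433.83438504  67.72522176]] [[596.28093457 216.49460001]]
200 [[435.15653566  58.90532631]] [[603.53474756 213.62655017]]
230 [[437.18922644  45.34550961]] [[615.12516782 209.04387028]]
t 0.1 pos [ 119.  -511.1  203.1] yaw -76.9 turn rv [ 2.724e-01 -1.000e-04  1.100e-03] shift after turn(mm) [   3.1 -169.2 -273.8] F [0.29 0.11 0.04] w 1.004
t 0.1 pos [ 119.  -511.1  203.1] yaw -76.9 turn rv [ 2.724e-01 -1.000e-04  1.100e-03] shift after turn(mm) [  43.1 -176.7 -458.2] F [0.29 0.11 0.04] w 1.004
```

```bash
python3 -m jog '[[[0,0,0,0.136,0,0],[0,0,0,0.136,0,0],[0,-0.042,0,0,0,0],[0,-0.042,0,0,0,0],[0,-0.042,0,0,0,0],[0,-0.042,-0.03,0,0,0],[0,0,-0.045,0,0,0],[0,0,-0.045,0,0,0],[0,0,-0.045,0,0,0],[0,0,-0.045,0,0,0],[0,0,-0.045,0,0,0],[0,0,-0.03,0,0,0]]]' 0 40; python3 -c "
from h import *
plan(584.5,-354.5,130,87.5)"
```

```text
time_s: 1.6
eef_pos: [412.7, -355.3, 203.0]
ee_rot: [0.015, -0.707, 0.015, 0.707]
force: [-0.1, -0.4, 0.4]
grip_width: 0.998
t 1.6 pos [ 412.7 -355.3  203. ] yaw -92.4 turn rv [0.0016 0.0005 0.0007] shift after turn(mm) [  73.    -8.3 -171.6] F [-0.08 -0.4   0.39] w 0.998
```

```bash
python3 -m jog '[[[0,-0.004,-0.04,0,0,0],[0,-0.004,-0.04,0,0,0],[0.01,0,-0.04,0,0,0],[0.03,0,-0.035,0,0,0],[0.03,0,-0.0165,0,0,0],[0,0,0,0,0,0],[0,0,0,0,0,0]]]'; python3 -c "
from h import *
plan(584.5,-354.5,28,87.5)
from rig import vision
import cv2
for n in('top','side'):cv2.imwrite(f'pics/{n}1.png',vision.capture(n)['image'][:,:,::-1])
a=cv2.imread('pics/top1.png')[130:330,350:590];b=cv2.imread('pics/side1.png')[60:260,290:530]
cv2.imwrite('pics/v1.png',cv2.resize(np.hstack([a,b]),(800,333)))"
```

```text
time_s: 2.48
eef_pos: [582.5, -355.6, 135.0]
ee_rot: [-0.015, 0.707, -0.016, -0.707]
force: [0.1, 0.3, -0.2]
grip_width: 0.996
t 2.48 pos [ 582.5 -355.6  135. ] yaw -92.5 turn rv [ 0.0001 -0.001  -0.001 ] shift after turn(mm) [107.   -1.2  -2. ] F [ 0.12  0.27 -0.16] w 0.996
```

View pics/v1.png

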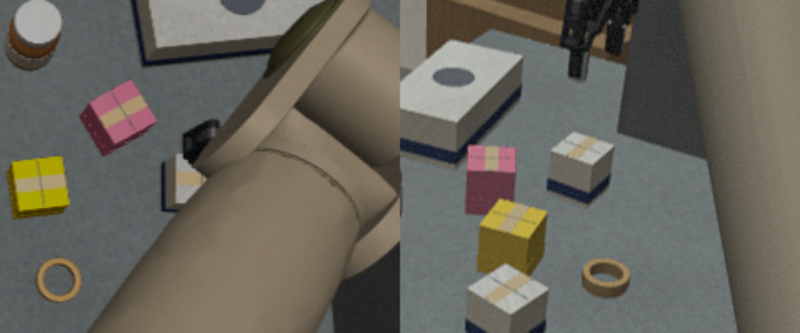

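```bash
python3 -c "
from h import *
print(proj('side',[[582.5,-355.6,127],[582.5,-398,127],[582.5,-313,127],[584.5,-354.5,66]]),proj('top',[[582.5,-313,127],[582.5,-313,140]]))
import cv2
b=cv2.imread('pics/side1.png')
cv2.imwrite('pics/v2.png',cv2.resize(b[20:200,340:500],None,fx=4,fy=3.3))"
```

```text
[[403.39893919 122.64928841]
 [412.27927756 114.91554621]
 [394.03001939 130.80852823]
 [399.07603215 148.79867031]] [[459.12229724 232.38922198]
 [461.44437503 230.88449244]]
```

View pics/v2.png

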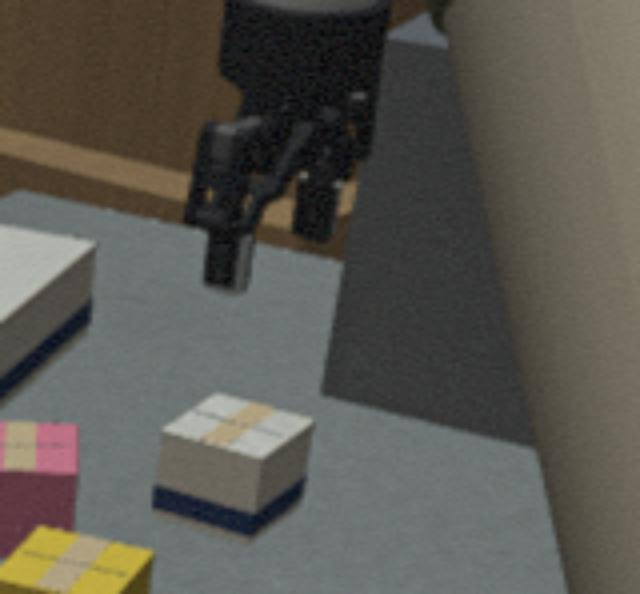

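```bash
python3 -c "
from h import *
import cv2
b=cv2.imread('pics/top1.png')
cv2.imwrite('pics/v3.png',cv2.resize(b[180:280,420:520],None,fx=6,fy=6))
from rig import ctrl;print(ctrl.sense())"
```

```text
{'time_s': 2.575, 'joints': array([-7.19469937e-01,  7.18373193e-01,  1.04176003e+00, -5.82143968e-05,
        1.37881635e+00,  8.95130087e-01]), 'dq': array([ 0.00076011,  0.00192337,  0.00244222, -0.00035301, -0.00221996,
        0.0035512 ]), 'tau': array([ 1.55860204e-01, -5.80475378e+01, -2.61360365e+01,  3.95982453e-03,
       -3.36779140e-04, -2.93056873e-03]), 'eef_pos': array([ 582.58239018, -355.81735874,  135.62329435]), 'ee_rot': array([-0.01486605,  0.70763986, -0.01609754, -0.70623346]), 'force': array([-0.32859155, -0.1789066 , -0.04841311]), 'wrist_torque': array([ 0.0188975 , -0.01142821,  0.01874043]), 'grip_width': 0.9986443844777292}
```

View pics/v3.png

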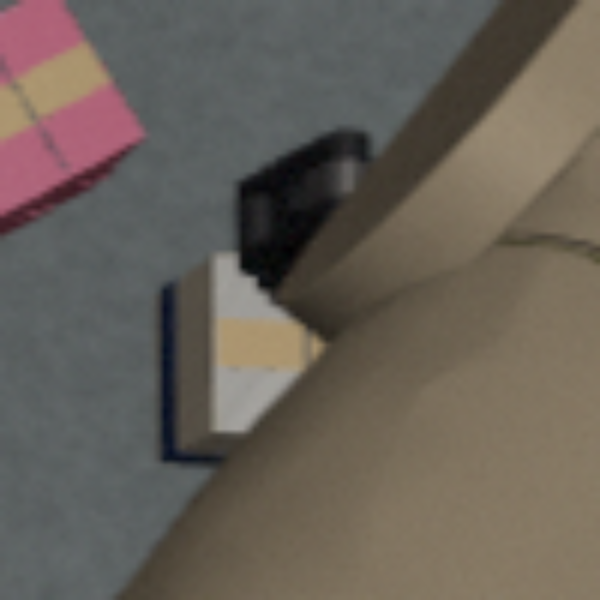

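```bash
python3 -c "
from h import *
for z in(127,140,160,180):print(z,ray('side',[(397,106),(419,92)],z).round(0)[:,:2].tolist())
for z in(127,150,180,210,240):print(z,ray('top',[(460,213),(481,202)],z).round(0)[:,:2].tolist())
import cv2
b=cv2.imread('pics/side1.png')
cv2.imwrite('pics/v2.png',cv2.resize(b[0:120,370:470],None,fx=6,fy=5))"
```

```text
127 [[628.0, -418.0], [619.0, -511.0]]
140 [[617.0, -392.0], [608.0, -483.0]]
160 [[600.0, -353.0], [591.0, -441.0]]
180 [[583.0, -314.0], [575.0, -398.0]]
127 [[619.0, -317.0], [640.0, -357.0]]
150 [[613.0, -309.0], [634.0, -348.0]]
180 [[605.0, -299.0], [625.0, -336.0]]
210 [[597.0, -289.0], [617.0, -325.0]]
240 [[590.0, -278.0], [608.0, -313.0]]
```

View pics/v2.png

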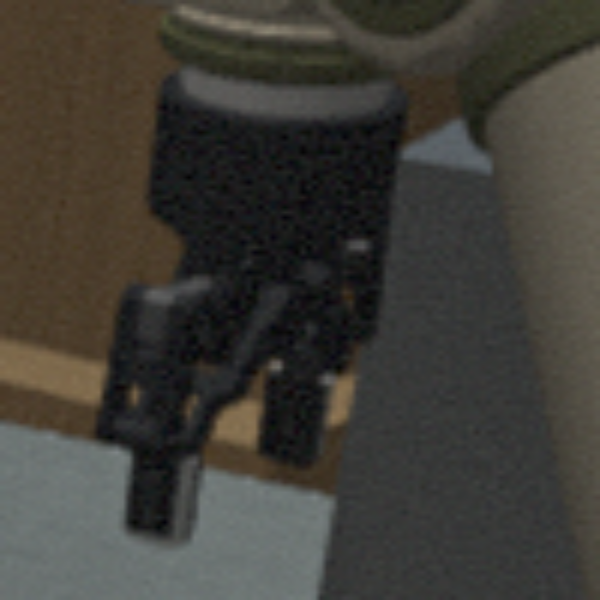

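View pics/top1.png

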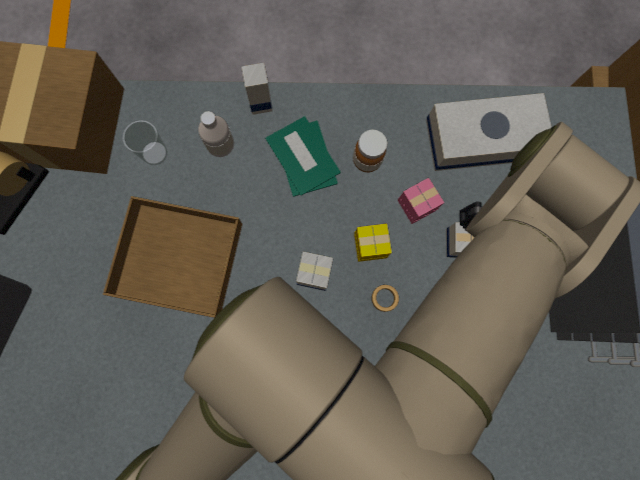

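The XY matches, but the fingertips look about 40 mm higher than the reported TCP height suggests. I'll descend a little and check again.

```bash
python3 -m jog '[[[0.015,0,-0.001,0,0,0],[0.01,0,-0.001,0,0,0],[0,0,0,0,0,0]]]'; python3 -c "
from h import *
plan(584.5,-354.5,28,87.5)
from rig import vision
import cv2
b=vision.capture('side')['image'][:,:,::-1];cv2.imwrite('pics/side2.png',b)
cv2.imwrite('pics/v4.png',cv2.resize(b[40:200,350:470],None,fx=5,fy=3.7))"
```

```text
time_s: 2.95
eef_pos: [584.3, -354.9, 107.2]
ee_rot: [0.016, -0.706, 0.015, 0.708]
force: [1.0, 0.4, 0.8]
grip_width: 1.001
t 2.95 pos [ 584.3 -354.9  107.2] yaw -92.5 turn rv [0.0004 0.0019 0.0015] shift after turn(mm) [79.2 -0.4 -0.2] F [1.01 0.42 0.76] w 1.001
```

View pics/v4.png

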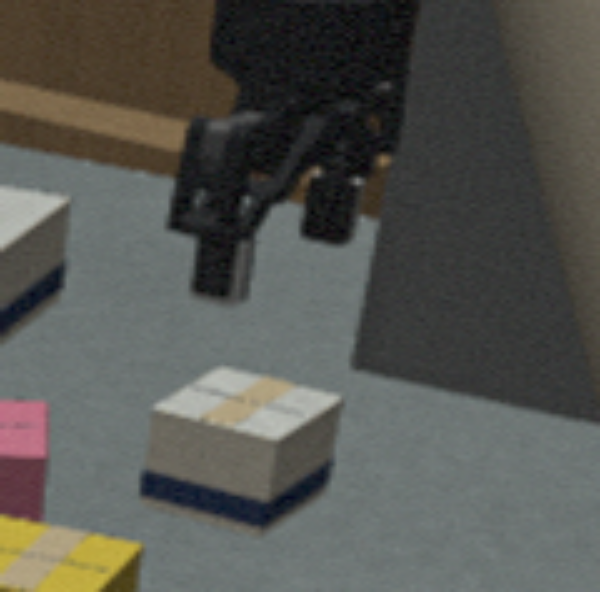

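```bash
python3 -c "
from h import *
for z in(100,112,120,130,140,150):print(z,ray('side',[(394,120.5),(416,105)],z).round(0)[:,:2].tolist(),proj('side',[[584,-312,z],[584,-397,z]]).round(1).tolist())"
```

```text
100 [[624.0, -403.0], [618.0, -500.0]] [[391.8, 142.8], [409.9, 126.5]]
112 [[615.0, -381.0], [608.0, -476.0]] [[392.4, 137.5], [410.6, 121.4]]
120 [[608.0, -366.0], [602.0, -460.0]] [[392.8, 133.9], [411.0, 118.0]]
130 [[600.0, -348.0], [594.0, -440.0]] [[393.3, 129.4], [411.6, 113.6]]
140 [[592.0, -329.0], [586.0, -420.0]] [[393.8, 124.9], [412.2, 109.2]]
150 [[584.0, -311.0], [578.0, -400.0]] [[394.3, 120.3], [412.8, 104.7]]
```

```bash
python3 -m jog '[[[0.012,0,0,0,0,0],[0.012,0,0,0,0,0],[0,0,0,0,0,0]]]'; python3 -c "
from h import *
plan(584.5,-354.5,28,87.5)
from rig import vision
import cv2
b=vision.capture('side')['image'][:,:,::-1]
c=vision.capture('top')['image'][:,:,::-1]
cv2.imwrite('pics/v5.png',np.hstack([cv2.resize(b[60:200,340:470],(520,560)),cv2.resize(c[170:270,430:480],(280,560))]))"
```

```text
time_s: 3.38
eef_pos: [584.2, -354.8, 83.0]
ee_rot: [0.016, -0.706, 0.015, 0.708]
force: [0.3, 0.4, -0.1]
grip_width: 0.998
t 3.38 pos [ 584.2 -354.8   83. ] yaw -92.5 turn rv [0.0004 0.002  0.0016] shift after turn(mm) [55.  -0.3 -0.3] F [ 0.34  0.42 -0.14] w 0.998
```

View pics/v5.png

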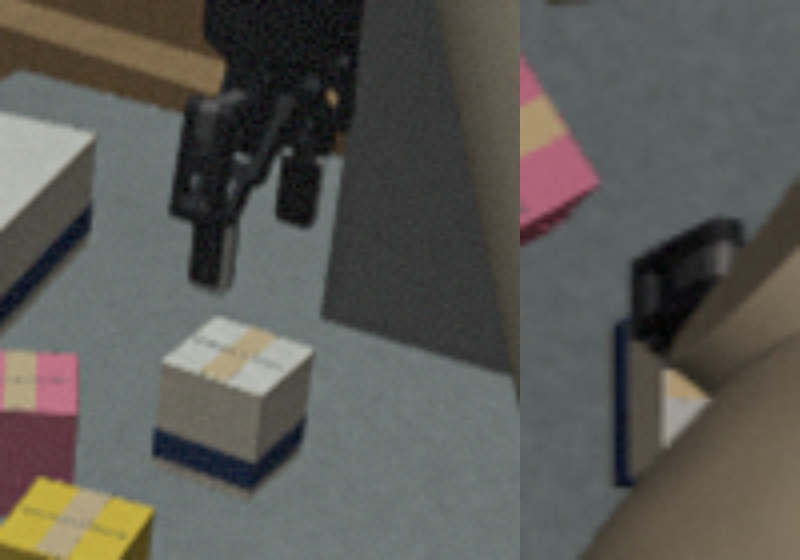

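```bash
python3 -m jog '[[[0.008,0,0,0,0,0],[0.008,0,0,0,0,0],[0,0,0,0,0,0]]]'; python3 -c "
from h import *
plan(584.5,-354.5,28,87.5)
from rig import vision
import cv2
b=vision.capture('side')['image'][:,:,::-1]
c=vision.capture('top')['image'][:,:,::-1]
cv2.imwrite('pics/v6.png',np.hstack([cv2.resize(b[60:200,340:470],(520,560)),cv2.resize(c[170:270,430:480],(280,560))]))"
```

```text
time_s: 3.85
eef_pos: [584.4, -355.0, 67.6]
ee_rot: [0.016, -0.707, 0.015, 0.707]
force: [-0.2, 0.1, -0.2]
grip_width: 1.001
t 3.85 pos [ 584.4 -355.    67.6] yaw -92.5 turn rv [0.0004 0.0013 0.001 ] shift after turn(mm) [39.6 -0.5 -0.1] F [-0.2   0.06 -0.17] w 1.001
```

View pics/v6.png

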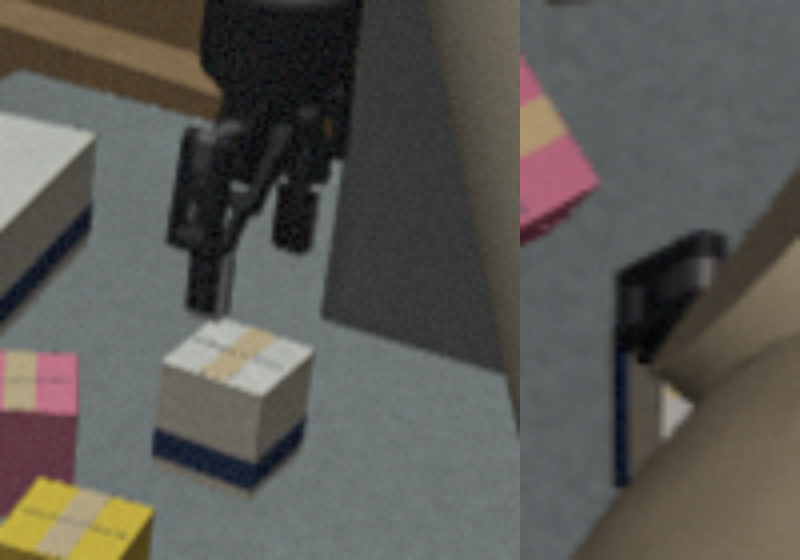

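```bash
python3 -m jog '[[[0.005,0,0,0,0,0],[0.005,0,0,0,0,0],[0,0,0,0,0,0]]]';  python3 -m jog '[[[0.005,0,0,0,0,0],[0.005,0,0,0,0,0],[0,0,0,0,0,0]]]'; python3 -c "
from h import *
plan(584.5,-354.5,28,87.5)
from rig import vision
import cv2
b=vision.capture('side')['image'][:,:,::-1]
cv2.imwrite('pics/v7.png',cv2.resize(b[70:200,340:470],(600,600),interpolation=cv2.INTER_CUBIC))"
```

```text
time_s: 4.32
eef_pos: [584.5, -355.1, 57.9]
ee_rot: [0.016, -0.707, 0.015, 0.707]
force: [-0.7, 0.8, 1.0]
grip_width: 1.004
time_s: 4.7
eef_pos: [584.5, -355.1, 48.0]
ee_rot: [0.016, -0.707, 0.015, 0.707]
force: [0.2, -0.4, -0.6]
grip_width: 1.0
t 4.7 pos [ 584.5 -355.1   48. ] yaw -92.5 turn rv [0.0004 0.0008 0.0006] shift after turn(mm) [20.  -0.6  0. ] F [ 0.23 -0.44 -0.59] w 1.0
```

View pics/v7.png

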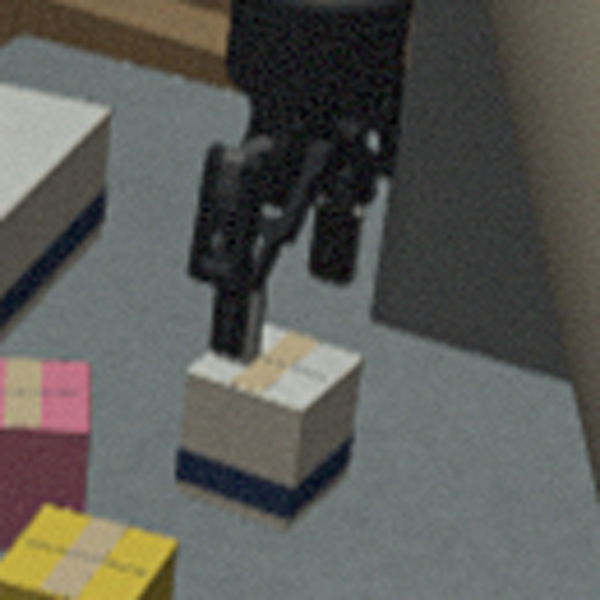

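The view contradicts the pose readout: the tips are about 40 mm higher than reported. I'll go by the pictures and the force reading, and descend in small steps.

```bash
python3 -m jog '[[[0.005,0,0,0,0,0],[0.005,0,0,0,0,0],[0,0,0,0,0,0]]]';  python3 -m jog '[[[0.005,0,0,0,0,0],[0.005,0,0,0,0,0],[0,0,0,0,0,0]]]'; python3 -c "
from h import *
plan(584.5,-354.5,28,87.5)
from rig import vision
import cv2
b=vision.capture('side')['image'][:,:,::-1]
cv2.imwrite('pics/v8.png',cv2.resize(b[70:200,340:470],(600,600),interpolation=cv2.INTER_CUBIC))"
```

```text
time_s: 5.12
eef_pos: [584.5, -355.1, 37.9]
ee_rot: [0.016, -0.707, 0.015, 0.707]
force: [-0.2, 0.3, -0.1]
grip_width: 1.002
time_s: 5.5
eef_pos: [584.5, -355.1, 28.0]
ee_rot: [0.016, -0.707, 0.015, 0.707]
force: [1.0, 0.1, -0.1]
grip_width: 1.002
t 5.5 pos [ 584.5 -355.1   28. ] yaw -92.5 turn rv [0.0004 0.0008 0.0006] shift after turn(mm) [-0.  -0.6  0. ] F [ 1.03  0.1  -0.11] w 1.002
```

View pics/v8.png

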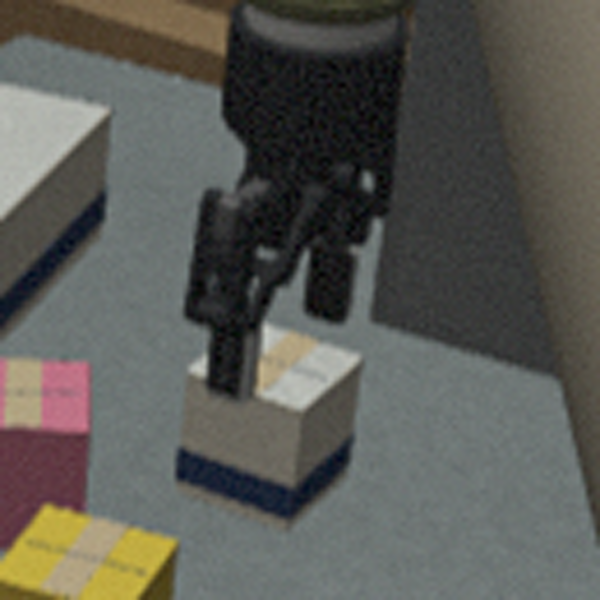

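```bash
python3 -c "
from h import *
for z in(50,60,70,80):print(z,ray('side',[(390,155.6),(411.5,139)],z).round(0)[:,:2].tolist())"
python3 -m jog '[[[0.005,0,0,0,0,0],[0.005,0,0,0,0,0],[0,0,0,0,0,0]]]';  python3 -m jog '[[[0.005,0,0,0,0,0],[0.005,0,0,0,0,0],[0,0,0,0,0,0]]]'; python3 -c "
from h import *
plan(584.5,-354.5,28,87.5)
from rig import vision
import cv2
b=vision.capture('side')['image'][:,:,::-1]
cv2.imwrite('pics/v9.png',cv2.resize(b[70:200,340:470],(600,600),interpolation=cv2.INTER_CUBIC))"
```

```text
50 [[599.0, -344.0], [592.0, -436.0]]
60 [[592.0, -328.0], [585.0, -419.0]]
70 [[585.0, -312.0], [578.0, -401.0]]
80 [[578.0, -296.0], [571.0, -384.0]]
time_s: 5.92
eef_pos: [584.5, -355.1, 17.9]
ee_rot: [0.016, -0.707, 0.015, 0.707]
force: [-0.0, -0.1, 0.2]
grip_width: 1.0
time_s: 6.3
eef_pos: [584.5, -355.1, 7.9]
ee_rot: [0.016, -0.707, 0.015, 0.707]
force: [-0.2, 0.2, -0.1]
grip_width: 1.001
t 6.3 pos [ 584.5 -355.1    7.9] yaw -92.5 turn rv [0.0004 0.0008 0.0007] shift after turn(mm) [-20.1  -0.6  -0. ] F [-0.2   0.17 -0.11] w 1.001
```

View pics/v9.png

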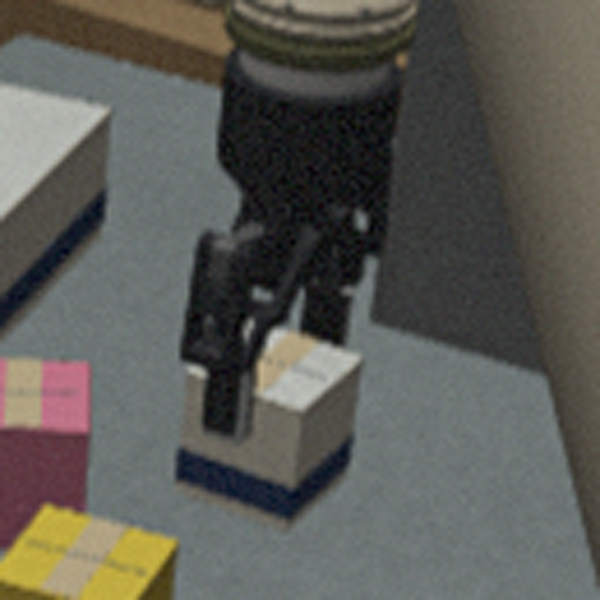

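Fingers now straddle the carton with the far one hidden behind it. I go 18 mm lower and close.

```bash
python3 -m jog '[[[0.006,0,0,0,0,0],[0.006,0,0,0,0,0],[0,0,0,0,0,0]]]';  python3 -m jog '[[[0.006,0,0,0,0,0],[0,0,0,0,0,0]]]'; python3 -m jog '[[[0,0,0,0,0,0],[0,0,0,0,0,0],[0,0,0,0,0,0],[0,0,0,0,0,0],[0,0,0,0,0,0],[0,0,0,0,0,0],[0,0,0,0,0,0],[0,0,0,0,0,0]]]' 255 50; python3 -c "
from h import *
plan(584.5,-354.5,28,87.5)
from rig import vision
import cv2
b=vision.capture('side')['image'][:,:,::-1]
cv2.imwrite('pics/v10.png',cv2.resize(b[70:200,340:470],(600,600),interpolation=cv2.INTER_CUBIC))"
```

```text
time_s: 6.72
eef_pos: [584.4, -355.0, -4.2]
ee_rot: [0.016, -0.707, 0.015, 0.707]
force: [0.3, 0.5, -0.2]
grip_width: 1.001
time_s: 6.98
eef_pos: [584.5, -355.1, -10.0]
ee_rot: [0.015, -0.707, 0.015, 0.707]
force: [1.0, 0.3, 0.9]
grip_width: 0.997
time_s: 7.98
eef_pos: [584.9, -355.4, -9.0]
ee_rot: [-0.015, 0.707, -0.015, -0.707]
force: [-0.2, -0.3, 5.1]
grip_width: 0.695
t 7.97 pos [ 584.9 -355.4   -9. ] yaw -92.5 turn rv [ 0.0005 -0.0005 -0.0003] shift after turn(mm) [-37.   -0.9   0.5] F [-0.21 -0.34  5.13] w 0.695
```

View pics/v10.png

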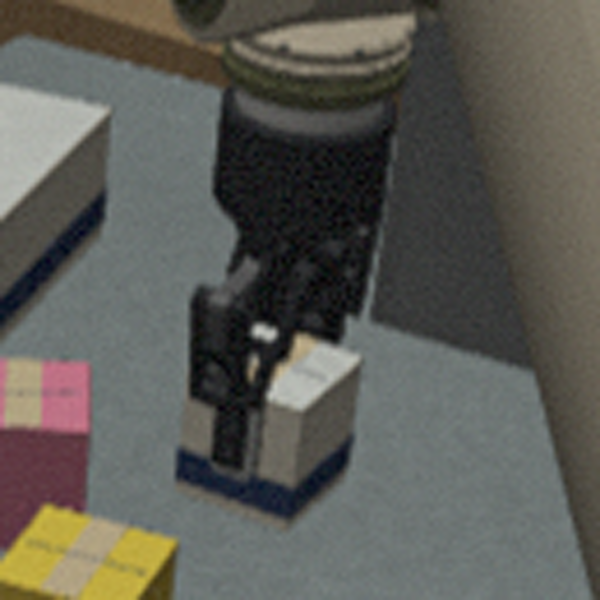

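Gripped (opening 0.695 × 85 ≈ 59 mm). Next I lift it and heft it.

```bash
python3 -m jog '[[[-0.015,0,0,0,0,0],[-0.02,0,0,0,0,0],[-0.025,0,0,0,0,0],[-0.025,0,0,0,0,0],[-0.015,0,0,0,0,0],[0,0,0,0,0,0],[0,0,0,0,0,0],[0,0,0,0,0,0],[0,0,0,0,0,0]]]' ; python3 -c "
from h import *
from rig import vision,ctrl
import cv2
F=[]
for i in range(4):
    b=vision.capture('side')['image'][:,:,::-1];F.append(ctrl.sense()['force'])
print(np.round(F,2))
plan(546,225,28,79)
cv2.imwrite('pics/v11.png',cv2.resize(b[0:200,300:500],(600,600),interpolation=cv2.INTER_CUBIC))"
```

```text
time_s: 9.15
eef_pos: [584.6, -355.1, 90.0]
ee_rot: [0.016, -0.707, 0.015, 0.707]
force: [-0.4, 0.1, -7.0]
grip_width: 0.698
[[-0.86  0.08 -5.88]
 [-0.39  0.41 -5.58]
 [-0.3  -0.04 -5.74]
 [ 0.22 -0.71 -5.98]]
t 9.35 pos [ 584.7 -355.3   90.5] yaw -92.5 turn rv [1.487e-01 1.000e-04 1.000e-04] shift after turn(mm) [  62.5 -562.2  148.7] F [ 0.22 -0.71 -5.98] w 0.698
```

View pics/v11.png

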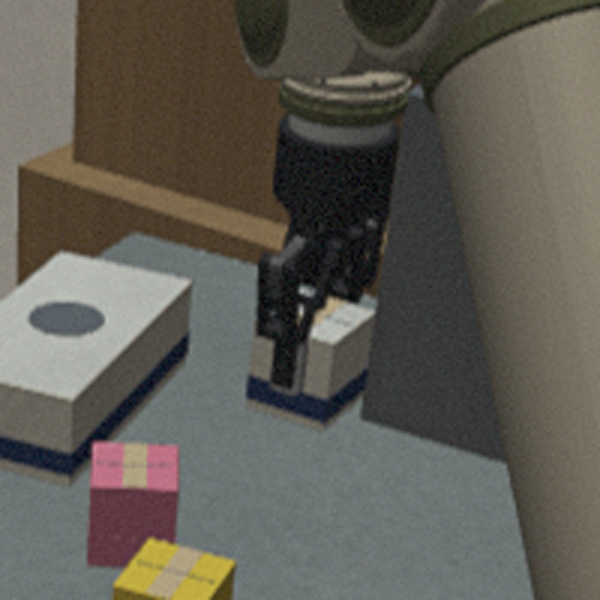

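Lifted carton pulls about 5.8 N (≈0.59 kg), well inside the heavy range, so the far carton (467,240) is the heavy one. It goes to the tray.

```bash
python3 -m jog '[[[-0.02,0,0,0,0,0],[-0.02,0,0,0.074,0,0],[0,0,0,0.0745,0,0],[0,-0.03,0.008,0,0,0],[0,-0.043,0.0115,0,0,0],[0,-0.043,0.0115,0,0,0],[0,-0.043,0.0115,0,0,0],[0,-0.043,0.0115,0,0,0],[0,-0.043,0.0115,0,0,0],[0,-0.043,0.0115,0,0,0],[0,-0.043,0.0115,0,0,0],[0,-0.03,0.008,0,0,0]]]' ; python3 -c "
from h import *
plan(546,225,28,79)"
```

```text
time_s: 10.85
eef_pos: [558.6, 19.4, 131.0]
ee_rot: [-0.067, 0.704, -0.067, -0.704]
force: [-0.1, -0.0, -5.6]
grip_width: 0.693
t 10.85 pos [558.6  19.4 131. ] yaw -100.9 turn rv [ 0.0014 -0.0006  0.0002] shift after turn(mm) [ 103.  -199.5   51.6] F [-0.1 -0.  -5.6] w 0.693
```

```bash
python3 -m jog '[[[0,-0.035,0.01,0,0,0],[0,-0.04,0.01,0,0,0],[0,-0.04,0.01,0,0,0],[0,-0.04,0.01,0,0,0],[0,-0.025,0.007,0,0,0],[0,-0.01,0.0025,0,0,0],[0,0,0,0,0,0],[0,0,0,0,0,0]]]' ; python3 -c "
from h import *
plan(546,225,28,79)
from rig import vision
import cv2
b=vision.capture('side')['image'][:,:,::-1]
a=vision.capture('top')['image'][:,:,::-1]
cv2.imwrite('pics/v12.png',np.hstack([cv2.resize(b[170:470,60:390],(440,400)),cv2.resize(a[150:350,80:260],(360,400))]))"
```

```text
time_s: 11.85
eef_pos: [546.6, 212.4, 130.6]
ee_rot: [-0.068, 0.704, -0.068, -0.704]
force: [-0.4, -0.2, -6.3]
grip_width: 0.694
t 11.85 pos [546.6 212.4 130.6] yaw -101.0 turn rv [-0.0007 -0.0001 -0.0003] shift after turn(mm) [102.6 -12.2   3. ] F [-0.43 -0.18 -6.29] w 0.694
```

View pics/v12.png

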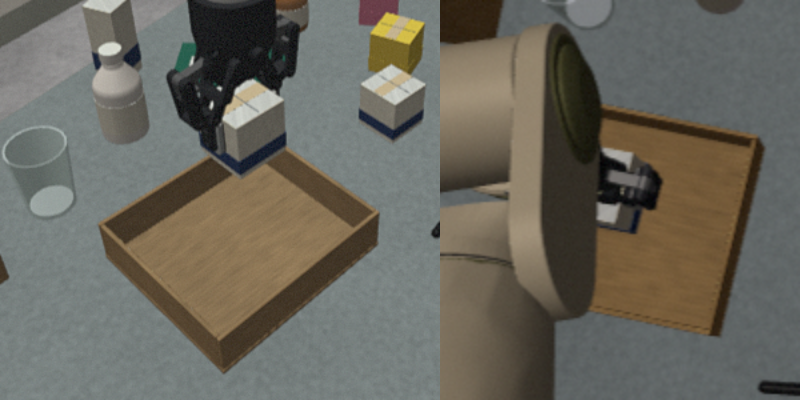

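```bash
python3 -m jog '[[[0,-0.012,0.003,0,0,0],[0.03,0,0,0,0,0],[0.03,0,0,0,0,0],[0.03,0,0,0,0,0],[0.02,0,0,0,0,0],[0.01,0,0,0,0,0],[0.006,0,0,0,0,0],[0,0,0,0,0,0]]]' ;python3 -m jog '[[[0.003,0,0,0,0,0],[0.003,0,0,0,0,0],[0,0,0,0,0,0]]]' ; python3 -c "
from h import *
plan(546,225,-5,79)
from rig import vision
import cv2
b=vision.capture('side')['image'][:,:,::-1]
cv2.imwrite('pics/v13.png',cv2.resize(b[200:400,160:360],(600,600)))"
```

```text
time_s: 12.95
eef_pos: [545.9, 225.9, 4.8]
ee_rot: [-0.068, 0.704, -0.068, -0.704]
force: [-0.1, 0.6, -6.1]
grip_width: 0.697
time_s: 13.32
eef_pos: [545.6, 225.8, -1.5]
ee_rot: [0.068, -0.704, 0.068, 0.704]
force: [0.1, -0.5, -5.1]
grip_width: 0.698
t 13.32 pos [545.6 225.8  -1.5] yaw -101.0 turn rv [ 0.0002  0.0003 -0.0001] shift after turn(mm) [ 3.5  0.7 -0.5] F [ 0.08 -0.54 -5.1 ] w 0.698
```

View pics/v13.png

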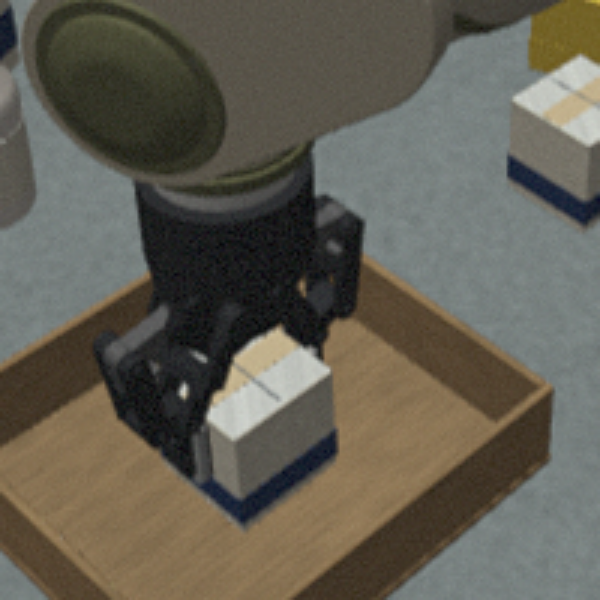

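```bash
python3 -m jog '[[[0.002,0,0,0,0,0],[0,0,0,0,0,0]]]' ;python3 -m jog '[[[0.0015,0,0,0,0,0],[0,0,0,0,0,0]]]' 
```

```text
time_s: 13.62
eef_pos: [545.6, 225.8, -3.5]
ee_rot: [0.068, -0.704, 0.068, 0.704]
force: [0.3, -1.2, -5.8]
grip_width: 0.696
time_s: 13.88
eef_pos: [545.9, 225.8, -4.1]
ee_rot: [-0.068, 0.704, -0.068, -0.704]
force: [-4.1, -1.2, 5.3]
grip_width: 0.701
```

Touchdown. Release and withdraw.

```bash
python3 -m jog '[[[0,0,0,0,0,0],[0,0,0,0,0,0],[0,0,0,0,0,0],[0,0,0,0,0,0],[0,0,0,0,0,0],[0,0,0,0,0,0]]]' 0; python3 -m jog '[[[-0.01,0,0,0,0,0],[-0.02,0,0,0,0,0],[-0.03,0,0,0,0,0],[-0.03,0,0,0,0,0],[-0.03,0,0,0,0,0],[-0.01,0.02,0,0,0,0],[0,0.04,0,0,0,0],[0,0.04,0,0,0,0],[0,0.04,0,0,0,0],[0,0.04,0,0,0,0],[0,0.04,0,0,0,0],[0,0.02,0,0,0,0]]]'; python3 -c "
from h import *
plan(519.7,-51.2,60,78.5)
from rig import vision
import cv2
for n in('top','side'):
  b=vision.capture(n)['image'][:,:,::-1];cv2.imwrite(f'pics/{n}3.png',b)
"
```

```text
time_s: 14.62
eef_pos: [545.7, 225.8, -4.9]
ee_rot: [-0.068, 0.704, -0.068, -0.704]
force: [-0.7, -1.0, -0.3]
grip_width: 1.001
time_s: 16.12
eef_pos: [498.6, -12.3, 124.5]
ee_rot: [0.068, -0.703, 0.068, 0.704]
force: [0.2, 0.4, 0.5]
grip_width: 1.003
t 16.12 pos [498.6 -12.3 124.5] yaw -101.1 turn rv [ 0.0068  0.0013 -0.0003] shift after turn(mm) [ 64.5  33.9 -28.4] F [0.21 0.4  0.48] w 1.003
```

View pics/side3.png

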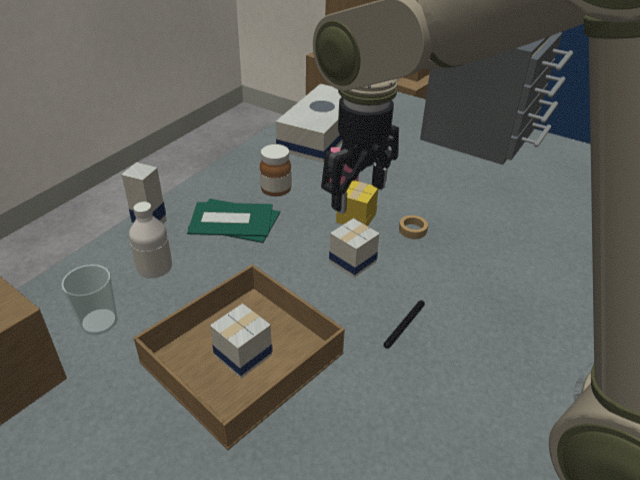

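View pics/top3.png

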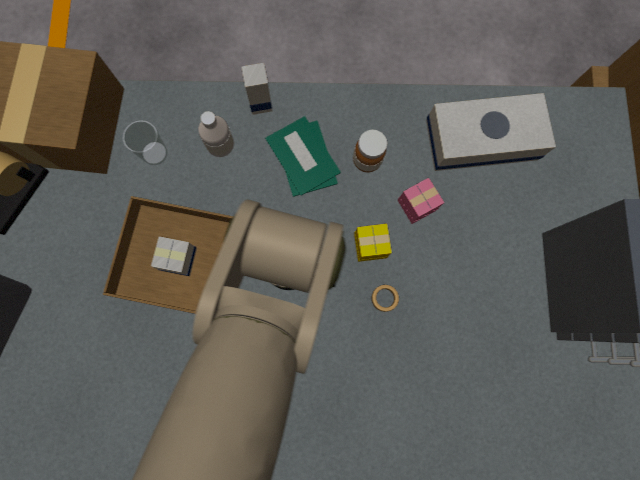

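Heavy carton stands flat in the tray (top view (173,255), side view (241,338)). I measure it closely for the stacking.

```bash
python3 -c "
import cv2,numpy as np
a=cv2.imread('pics/top3.png');b=cv2.imread('pics/side3.png')
cv2.imwrite('pics/c4.png',np.hstack([cv2.resize(a[230:285,145:200],(400,400),interpolation=cv2.INTER_CUBIC),cv2.resize(b[300:380,200:280],(400,400),interpolation=cv2.INTER_CUBIC)]))"
```

```text
(no output)
```

View pics/c4.png

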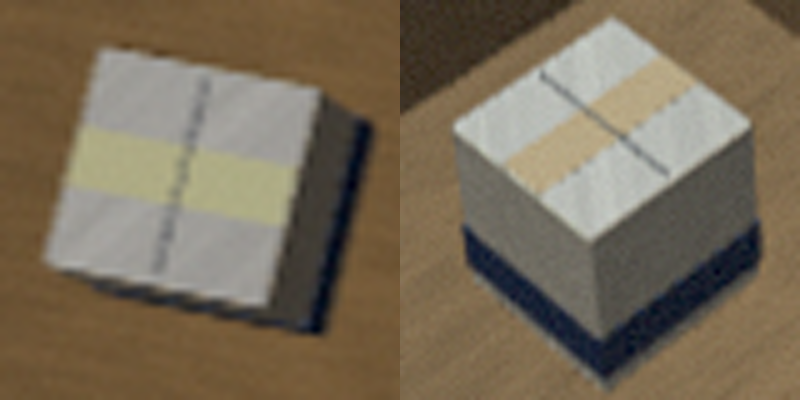

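```bash
python3 -c "
from h import *
def rep(cam,p,z):
    X=ray(cam,p,z); e=np.roll(X,-1,0)-X
    print(cam,X[:,:2].mean(0).round(1),np.linalg.norm(e,axis=1).round(1),(np.degrees(np.arctan2(e[:,1],e[:,0]))%90).round(1))
rep('top',np.array([(102,48),(322,90),(270,305),(45,265)])*55/400+[145,230],71)
rep('side',np.array([(212,17),(350,125),(193,240),(55,128)])*.2+[200,300],71)
"
```

```text
top [546.5 224.2] [59.5 58.  59.9 58.8] [79.6 79.9 80.4 79.5]
side [545.2 225.1] [59.6 57.5 58.1 58.8] [78.5 79.6 79.7 81. ]
```

```bash
python3 -m jog '[[[0,0.017,-0.014,0.007,0,0],[0,0.017,-0.0144,0,0,0],[0.02,0,0,0,0,0],[0.02,0,0,0,0,0],[0.012,0,0,0,0,0],[0,0,0,0,0,0]]]'; python3 -c "
from h import *
plan(519.7,-51.2,-10,78.5)
from rig import vision
import cv2
b=vision.capture('side')['image'][:,:,::-1]
cv2.imwrite('pics/v14.png',cv2.resize(b[140:290,280:430],(600,600)))
"
```

```text
time_s: 16.98
eef_pos: [521.3, -48.9, 72.5]
ee_rot: [0.07, -0.703, 0.07, 0.704]
force: [0.5, -0.1, -1.0]
grip_width: 1.0
t 16.98 pos [521.3 -48.9  72.5] yaw -101.4 turn rv [0.002  0.0013 0.0002] shift after turn(mm) [82.5  2.6  1.1] F [ 0.47 -0.08 -0.97] w 1.0
```

View pics/v14.png

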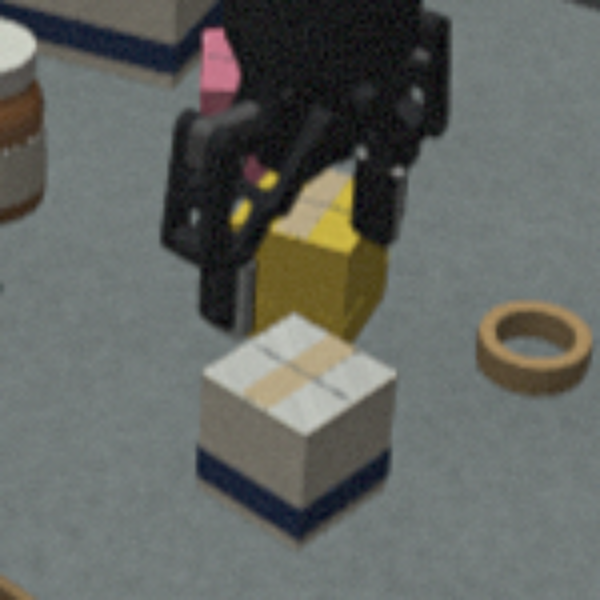

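```bash
python3 -m jog '[[[0.012,0.0026,0.0011,0.002,0,0],[0.014,0,0,0,0,0],[0.012,0,0,0,0,0],[0,0,0,0,0,0]]]'; python3 -m jog '[[[0.01,0,0,0,0,0],[0.01,0,0,0,0,0],[0,0,0,0,0,0]]]';python3 -c "
from h import *
plan(519.7,-51.2,-10,78.5)
from rig import vision
import cv2
b=vision.capture('side')['image'][:,:,::-1]
cv2.imwrite('pics/v15.png',cv2.resize(b[140:290,280:430],(600,600)))
"
```

```text
time_s: 17.52
eef_pos: [519.1, -50.8, 34.0]
ee_rot: [0.071, -0.703, 0.071, 0.704]
force: [0.7, -0.3, -0.1]
grip_width: 1.003
time_s: 17.9
eef_pos: [519.2, -50.9, 14.3]
ee_rot: [0.071, -0.703, 0.071, 0.704]
force: [0.4, -0.2, 0.5]
grip_width: 1.007
t 17.9 pos [519.2 -50.9  14.3] yaw -101.5 turn rv [-0.      0.0016  0.0002] shift after turn(mm) [24.3  0.2 -0.6] F [ 0.37 -0.17  0.5 ] w 1.007
```

View pics/v15.png

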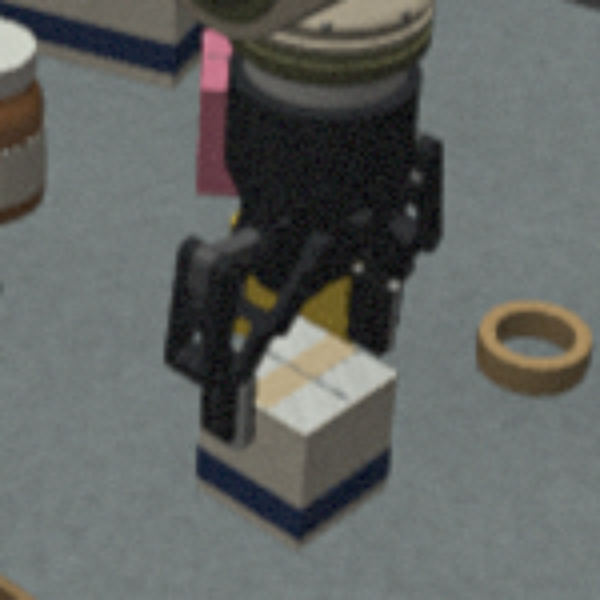

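Fingers straddle it. Finish the descent, close, and lift.

```bash
python3 -m jog '[[[0.008,0,-0.0005,0,0,0],[0.008,0,0,0,0,0],[0.008,0,0,0,0,0],[0,0,0,0,0,0]]]'; python3 -m jog '[[[0,0,0,0,0,0],[0,0,0,0,0,0],[0,0,0,0,0,0],[0,0,0,0,0,0],[0,0,0,0,0,0],[0,0,0,0,0,0],[0,0,0,0,0,0]]]' 255 40;python3 -m jog '[[[-0.015,0,0,0,0,0],[-0.02,0,0,0,0,0],[-0.03,0,0,0,0,0],[-0.03,0,0,0,0,0],[-0.03,0,0,0,0,0],[-0.03,0,0,0,0,0],[-0.01,0,0,0,0,0],[0,0,0,0,0,0],[0,0,0,0,0,0],[0,0,0,0,0,0]]]'; python3 -c "
from h import *
from rig import vision,ctrl
import cv2
F=[]
for i in range(4):
    b=vision.capture('side')['image'][:,:,::-1];F.append(ctrl.sense()['force'])
print(np.round(F,2))
plan(545.7,225.8,140,79.4)
cv2.imwrite('pics/v16.png',cv2.resize(b[90:290,280:430],(450,600)))
"
```

```text
time_s: 18.45
eef_pos: [519.7, -51.0, -9.6]
ee_rot: [0.071, -0.703, 0.071, 0.704]
force: [-0.4, -1.0, 0.2]
grip_width: 1.003
time_s: 19.32
eef_pos: [520.5, -51.2, -8.5]
ee_rot: [-0.071, 0.704, -0.071, -0.703]
force: [-0.9, 0.9, 5.4]
grip_width: 0.695
time_s: 20.58
eef_pos: [519.7, -51.0, 155.1]
ee_rot: [0.071, -0.703, 0.071, 0.704]
force: [0.3, -0.3, -1.4]
grip_width: 0.702
[[-0.2  -0.01 -1.56]
 [-0.11  0.85 -0.97]
 [ 0.03  0.5  -1.73]
 [-0.41  1.56 -1.89]]
t 20.77 pos [520.1 -51.1 155.8] yaw -101.5 turn rv [-0.0157  0.0006  0.0001] shift after turn(mm) [  15.8 -276.9   25.8] F [-0.41  1.56 -1.89] w 0.701
```

View pics/v16.png

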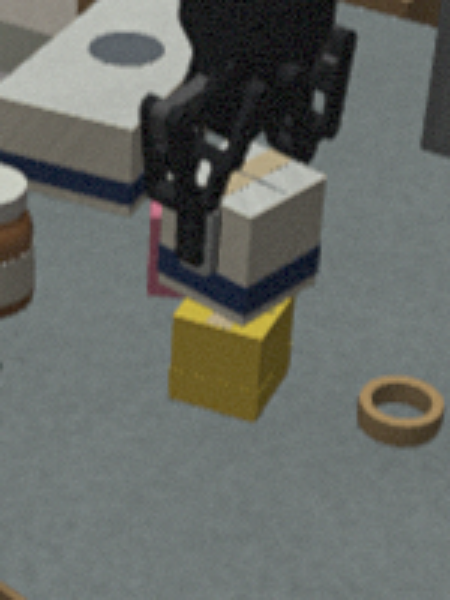

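Second carton pulls about 1.5 N (≈0.15 kg), so it is the light one. I carry it over the heavy carton.

```bash
python3 -m jog '[[[0,0,0,-0.0157,0,0],[0,-0.02,0.002,0,0,0],[0,-0.04,0.0035,0,0,0],[0,-0.04,0.0035,0,0,0],[0,-0.04,0.0035,0,0,0],[0,-0.04,0.0035,0,0,0],[0,-0.04,0.0035,0,0,0],[0,-0.03,0.003,0,0,0],[0,-0.02,0.002,0,0,0],[0,-0.007,0.0013,0,0,0],[0,0,0,0,0,0],[0,0,0,0,0,0]]]'; python3 -c "
from h import *
plan(545.7,225.8,90,79.4)"
```

```text
time_s: 22.28
eef_pos: [545.9, 225.0, 156.2]
ee_rot: [0.066, -0.704, 0.066, 0.704]
force: [0.4, -0.0, -2.3]
grip_width: 0.697
t 22.27 pos [545.9 225.  156.2] yaw -100.7 turn rv [-0.001   0.     -0.0002] shift after turn(mm) [66.2 -0.7  0.3] F [ 0.39 -0.03 -2.35] w 0.697
```

```bash
python3 -m jog '[[[0.03,0,0,0,0,0],[0.03,0,0,0,0,0],[0.015,0,0,0,0,0],[0.007,0,0,0,0,0],[0,0,0,0,0,0],[0,0,0,0,0,0]]]'; python3 -c "
from h import *
plan(545.7,225.8,61,79.4)
from rig import vision
import cv2
b=vision.capture('side')['image'][:,:,::-1];cv2.imwrite('pics/side5.png',b)
cv2.imwrite('pics/v17.png',cv2.resize(b[250:390,180:300],(600,700))[:600])
a=vision.capture('top')['image'][:,:,::-1];cv2.imwrite('pics/v18.png',cv2.resize(a[200:300,120:240],(600,500)))
"
```

```text
time_s: 23.02
eef_pos: [546.3, 226.0, 75.1]
ee_rot: [-0.065, 0.705, -0.065, -0.703]
force: [-0.4, -0.0, -2.3]
grip_width: 0.693
t 23.02 pos [546.3 226.   75.1] yaw -100.6 turn rv [ 0.     -0.0016  0.0007] shift after turn(mm) [14.1  0.3  0.6] F [-0.37 -0.02 -2.27] w 0.693
```

View pics/v17.png

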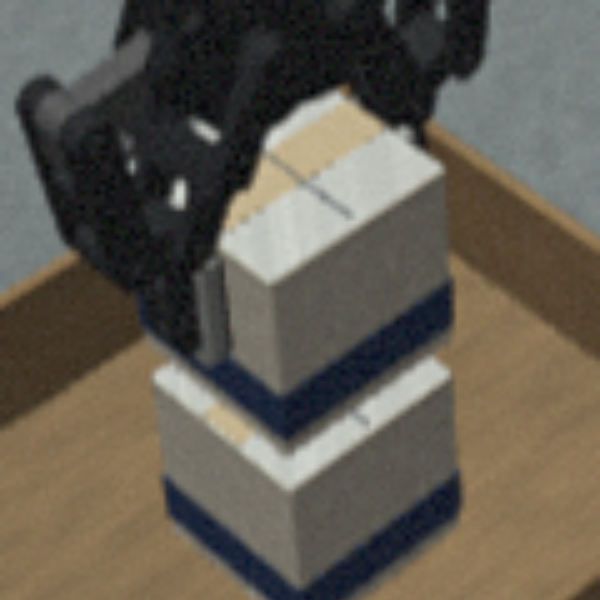

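View pics/v18.png

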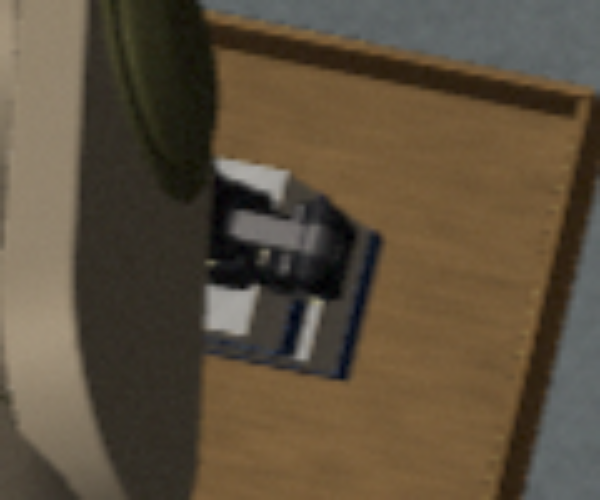

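```bash
python3 -c "
from h import *
o=np.array([180,250])
L=ray('side',np.array([(293,487),(450,375),(155,375)])/5+o,71)[:,:2]
for z in(84,85,86):
  U=ray('side',np.array([(288,440),(452,337)])/5+o,z)[:,:2]; print(z,(U-L[:2]).round(1).tolist())
# expected pixels of upper bottom corners at z=85 if aligned
print((proj('side',np.c_[L,[85]*3])-o)*5)
"
```

```text
84 [[3.6, -3.7], [0.5, -2.3]]
85 [[3.0, -3.0], [-0.1, -1.5]]
86 [[2.3, -2.4], [-0.7, -0.8]]
[[289.54930004 451.90521391]
 [448.40302794 340.14839323]
 [150.17426317 340.03296346]]
```

The upper carton is aligned with the lower one within about 2 mm. I lower it until touchdown.

```bash
python3 -m jog '[[[0.005,0,0,0,0,0],[0.004,0,0,0,0,0],[0,0,0,0,0,0]]]'; python3 -m jog '[[[0.002,0,0,0,0,0],[0,0,0,0,0,0]]]';python3 -m jog '[[[0.001,0,0,0,0,0],[0,0,0,0,0,0]]]'
```

```text
time_s: 23.5
eef_pos: [545.5, 225.8, 64.6]
ee_rot: [0.065, -0.704, 0.065, 0.704]
force: [-0.2, -0.5, -1.2]
grip_width: 0.698
time_s: 23.75
eef_pos: [545.7, 225.9, 63.0]
ee_rot: [0.065, -0.704, 0.065, 0.704]
force: [-0.4, -0.4, -1.6]
grip_width: 0.701
time_s: 24.0
eef_pos: [545.9, 225.9, 62.5]
ee_rot: [-0.065, 0.704, -0.065, -0.704]
force: [-0.9, -0.1, 1.5]
grip_width: 0.7
```

```bash
python3 -m jog '[[[0.0005,0,0,0,0,0],[0,0,0,0,0,0]]]'; python3 -m jog '[[[0,0,0,0,0,0],[0,0,0,0,0,0],[0,0,0,0,0,0],[0,0,0,0,0,0],[0,0,0,0,0,0],[0,0,0,0,0,0]]]' 0; python3 -m jog '[[[-0.01,0,0,0,0,0],[-0.02,0,0,0,0,0],[-0.03,0,0,0,0,0],[-0.03,0,0,0,0,0],[-0.03,0,0,0,0,0],[-0.01,0.02,0,0,0,0],[0,0.04,0,0,0,0],[0,0.04,0,0,0,0],[0,0.04,0,0,0,0],[0,0.04,0,0,0,0],[0,0.03,0,0,0,0],[0,0,0,0,0,0]]]'; python3 -c "
from h import *
from rig import vision
import cv2
a=vision.capture('top')['image'][:,:,::-1];cv2.imwrite('pics/top6.png',a)
b=vision.capture('side')['image'][:,:,::-1];cv2.imwrite('pics/side6.png',b)
cv2.imwrite('pics/v19.png',np.hstack([cv2.resize(a[220:300,130:210],(400,400),interpolation=cv2.INTER_CUBIC),cv2.resize(b[255:375,180:300],(400,400),interpolation=cv2.INTER_CUBIC)]))
cv2.imwrite('pics/v20.png',cv2.resize(b,(640,480)))
"
```

```text
time_s: 24.25
eef_pos: [545.9, 225.9, 62.5]
ee_rot: [-0.065, 0.704, -0.065, -0.704]
force: [-2.8, -1.1, 7.3]
grip_width: 0.698
time_s: 25.0
eef_pos: [545.8, 225.9, 61.6]
ee_rot: [-0.065, 0.704, -0.065, -0.704]
force: [-0.2, -0.2, -0.2]
grip_width: 1.002
time_s: 26.5
eef_pos: [506.2, 17.3, 191.1]
ee_rot: [0.066, -0.704, 0.067, 0.704]
force: [-0.0, 0.1, 0.3]
grip_width: 1.002
```

View pics/v19.png

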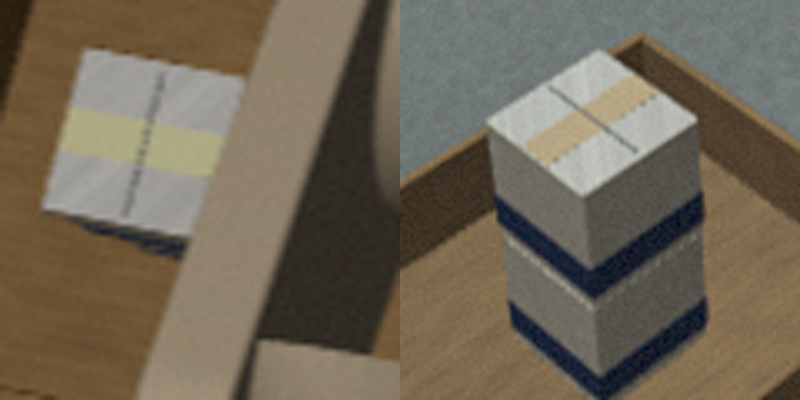

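View pics/v20.png

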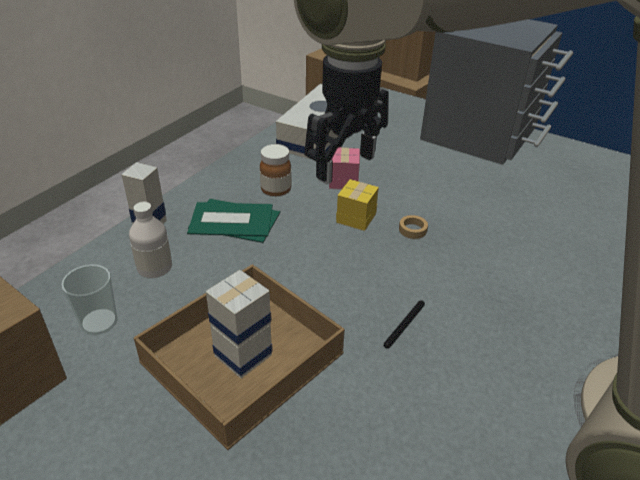

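```bash
python3 -c "
from h import *
X=ray('side',np.array([(200,50),(297,120),(183,195),(87,122)])*.3+[180,255],137);print(X.mean(0).round(1))
e=np.roll(X,-1,0)-X;print((np.degrees(np.arctan2(e[:,1],e[:,0]))%90).round(1))
X=ray('top',np.array([(86,48),(43,208)])*.2+[130,220],137);print(X.round(1))
a=np.radians(79.5);c=np.array([545.8,224.7])
print([ (c+30*(np.array([np.sin(a),-np.cos(a)])*s+np.array([np.cos(a),np.sin(a)]))).round(1).tolist() for s in(1,-1)])
"
```

```text
[544.6 225.4 137. ]
[79.  78.5 80.  80.1]
[[580.  248.5 137. ]
 [522.3 259.2 137. ]]
[[580.8, 248.7], [521.8, 259.7]]
```

The upper carton's centre is within about 1.5 mm of the lower one's in both views, square with it and upright. I'm handing in.

```bash
python3 -c "
from rig import workorder;print(workorder.finish_job())"
```

```text
the job is handed in; nothing more can be done
None
```

The job is handed in: the heavy carton stands flat on the tray floor, with the light one upright and centred on top, and both are released. The robot's clock read about 26.6 s of the 72 s allowed at hand-in.

- **Hefting:** the farther carton pulled about 5.8 N (≈0.59 kg), so it was the heavy one. I placed it first. The nearer one pulled about 1.5 N (≈0.15 kg) when I lifted it to stack it.
- **Last checks:** the side view put the upper carton's centre at (544.6, 225.4), against (545.8, 224.7) for the lower one. That is about 1.4 mm apart, with the sides square to each other. In the top view the arm hid part of the carton, but the two corners I could read agreed within 1 mm. The gripper was open and about 200 mm away, reading no load. I touched neither the yellow nor the pink look-alike.
- **Disagreement:** the reported tool height was about 40 mm lower than the fingertips looked in the side view throughout, while the horizontal position agreed. I set the grasp and placing heights by the pictures and by force at touchdown; the highest touchdown reading was 7.3 N.

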